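# Fetch the grey jar from behind the tins

## Task

Take the two tall tins (red lid and yellow lid) out of the way and stand them both in the green tray; then fetch the grey knob-lid jar from behind them and stand it fully on the round wooden stand; then put each tin back to stand fully on the pad of its own colour. Keep the tins and the jar upright throughout, and leave the clear bottle, the crushed blue can and the white jar where they are.

Things in the scene. Friction and masses are not known exactly. Their poses are not given: they have to be found in the camera images.
- tin_red: tall closed steel tin with red lid and band, 58 mm diameter, 140 mm high, rigid, about 0.22 kg; origin at the centre of its underside, z up its axis. At the start it stands upright on the red pad, close in front of the grey jar (about 18 mm between tin and jar, 52 mm between the tins)
- tin_yellow: tall closed steel tin with yellow lid and band, 58 mm diameter, 140 mm high, rigid, about 0.22 kg; origin at the centre of its underside, z up its axis. At the start it stands upright on the yellow pad, close in front of the grey jar (about 18 mm between tin and jar, 52 mm between the tins)
- jar_grey: grey plastic jar, dark grey lid fixed on, 0.18 kg: body 56 mm diameter, 75 mm high with lid, above it a knob (bar 34 by 10 mm) up to 95 mm. Origin: centre of its underside, z up. It stands on the mat behind and midway between the tins, 52 to 55 mm beyond the line through the pads. A fixed grey fence 50 mm high surrounds it: back wall 65 mm behind its centre, parallel to that line, short side walls 107 mm left and right
- pad_red: flat round red silicone pad fixed on the mat, 84 mm diameter, 4 mm thick: home of the red-lidded tin; origin at the centre of its underside (its top is 4 mm above). The pads lie side by side, centres 110 mm apart; either colour may be left or right
- pad_yellow: flat round yellow silicone pad fixed on the mat, 84 mm diameter, 4 mm thick: home of the yellow-lidded tin; origin at the centre of its underside (its top is 4 mm above). The pads lie side by side, centres 110 mm apart; either colour may be left or right
- tray: fixed shallow green tray, 250 mm (its x axis) by 130 mm (its y axis), walls 4 mm thick and 15 mm high over all, floor 4 mm thick; origin at the centre of its underside. Empty at the start; it lies to one side, left or right. Both tins fit upright one behind the other along its x axis
- stand: round fixed stand of light wood, 84 mm diameter, 12 mm thick; origin at the centre of its underside (its top is 12 mm above). On the other side from the tray, empty at the start
- bottle: empty clear wine bottle standing upright, 76 mm diameter, 300 mm high, at the far side of the mat; origin at the centre of its underside. Leave alone
- can: crushed blue drink can standing on the mat between the robot and the tins, 66 mm diameter, 50 mm high; origin at the centre of its underside. Leave alone
- jar_white: white knob-lid jar, same shape and size as the grey one, standing free at the far side of the mat; origin at the centre of its underside. Leave alone

How it is judged:
By the outcome, as a careful person would: the job done as asked, in the order asked, and still so for the second after the job is handed in, with the robot touching nothing.
It also fails if it takes over 141 s, if anything falls off the work surface, if the arm or the gripper's body presses on something with over 40 N, if the wrist force passes 120 N, or if a joint passes its speed limit or range.

## Robot

A 7-joint arm with a two-finger parallel gripper is mounted at the origin on the work surface. World frame = base frame: x ahead of the robot, y to its left, z up, the work surface at z = 0. Lengths are in m, angles in rad, forces in N, time in s.
With the tool pointing down it reaches from about 0.4 to 0.85 m from the base axis. Payload 10.4 kg.
Tool frame: the origin (TCP) lies midway between the tips of the shut fingers; the grasp point (between the pads) lies 19 mm behind it; y points along the fingers, x is the direction in which the jaws open and shut, and the axes are right-handed (so a half turn about y gives the same grasp; the last joint's range is limited). The gripper opens to 87 mm and grips with 3 to 60 N. Pads are 19 mm wide; open, the fingers measure 117 mm over their backs; the gripper's body (75 mm by 190 mm) begins 51 mm behind the grasp point.
Start: joints at [1.301, 0.332, -0.065, 1.46, 0.022, 1.35, -0.088], TCP at [0.153, -0.606, 0.193] pointing down, gripper open.
Joint ranges: [-2.6, 2.6], [-0.5, 2.12], [-1.47, 1.34], [0.16, 2.42], [-1.27, 4.41], [0.06, 2.06], [-2.6, 2.6]. Speed limits (rad/s): [2.22, 2.22, 2.79, 2.79, 3.14, 3.14, 3.14].

## Interface

Orientations are given as a unit quaternion [x, y, z, w].
In Python, from bench import r gives the robot as it stands. The module is installed in compiled form; this text tells all that it offers.
- The arm moves only by the tool arm_command, never from a script. Its argument "deltas" is one flat list of numbers, 6 for each row, row after row: the shift along the tool's x, y, z in m, then the turn, a rotation vector about the tool's x, y, z in degrees. In form: [tx, ty, tz, ax, ay, az, tx, ty, tz, ax, ay, az, ...]. A call has 1 to 8 rows; each row is the pose to reach, as a shift and turn from the pose commanded when the call began, along the tool's axes at that moment; what a row does not reach only later rows make up. A row lasts 1/8 s, in which the tool goes at most 62.5 mm and 10.7 degrees, less where a joint would pass 70% of its speed; a pose out of reach is approached as far as the arm can. A call with a gripper value outside its range is refused whole. "hand" is the opening, from 0 (shut) to 1 (fully open), set as the call begins (left out, the last holds). The fingers move at their own pace and stop on an object; "grip_force" is the grip in N (left out, the last holds). Time passes only in rows, so rows that repeat a pose let the fingers close. It gives the time, the measured TCP pose, the force and the opening at its end, in the units of the state.
- r.read_state(): the state, without advancing time (a new reading comes with each control period).
- r.camera(name): name is "scene" or "top" or "wrist"; returns a dict with "image" (420x560x3 uint8, red, green, blue), "intrinsics" (3x3 intrinsics, pixels), "world_from_camera" (4x4, takes a point from camera to world coordinates); the wrist camera has in their place "hand_eye" (4x4, takes a point from camera to tool coordinates, whose origin is the TCP and whose axes are the tool frame's). Camera axes: x right, y down, z forward; pixel columns grow to the right and rows downward; lengths in m; the calibration is good to about 2 mm. A picture is of the moment at which its call begins: read the wrist's pose just before it. There is no depth.
- r.close_job(): hands the job in, once; it reports no verdict.
Trained networks look in a picture, given as the dict that the camera call returned (one of the last four; its "shot" number tells which), for a name from the list of things; names that differ only in an ending like _2 or _b are one class to them, and where a whole thing is asked for, a point or a joint stands for the part that bears it (a point fixed in the world has none). Each returns a list of dicts, best first, with "conf" (0 to 1); they miss things now and then, are a little off and sometimes report something else, mostly with a low value. They report only what shows in the picture. A call takes as long as a camera call.
- r.boxes_of(picture, query): "centre" ([row, column] in pixels, amid what is visible of it).
- r.regions_of(picture, query): "region" (420x560 bool, what is visible of it) and "centre" ([row, column] in pixels, amid what is visible of it).
The state is a dict: "time": time; "joint_positions": joint angles; "joint_vel": joint speeds; "joint_torque": joint torques, N m; "ee_pos": TCP position; "eef_rot": TCP orientation; "ft_force": force on the tool from outside, world axes, zero at the start; "torque": the same for the moment, N m; "width": finger opening in m.
Only numpy, scipy, OpenCV 4.12 (cv2) and the standard library are available. Lean on these libraries where they do the work, as an engineer would, in place of code of your own. Each camera call takes 0.05 s, during which the arm holds its last target.

## Working session

There is one attempt and no reset: what is moved stays moved. The work goes in short steps, Python scripts to look and compute and a tool call to move; the robot and the scene stay as the last step left them, time stands still between calls to the robot, and variables do not carry over. Pictures are saved under pics/ and viewed, and the job is handed in when it is done.

Besides the shell and the picture viewer there is one more tool, called after ">>>" by a JSON object that holds its "api" and its "payload". arm_command: Moves the arm, as the interface text tells. Its arguments: {"type":"object","properties":{"deltas":{"type":"array","items":{"type":"number"}},"hand":{"type":"number"},"grip_force":{"type":"number"}},"required":["deltas"]}

```bash
mkdir -p pics; ls; python3 - <<'E'
from bench import r
import cv2,numpy as np
s=r.read_state()
for k,v in s.items(): print(k,np.round(v,4))
for n in ["scene","top"]:
    p=r.camera(n); cv2.imwrite(f"pics/{n}0.png",p["image"][:,:,::-1])
    print(n,p.keys(),np.round(p["intrinsics"],2).tolist(),np.round(p["world_from_camera"],4).tolist())
    for q in ["tin_red","tin_yellow","jar_grey","pad_red","pad_yellow","tray","stand","bottle","can","jar_white"]:
        print(q,[(np.round(b["centre"],1).tolist(),round(b["conf"],2)) for b in r.boxes_of(p,q)][:3])
E
```

```text
pics
time 0.0
joint_positions [ 1.3014  0.3329 -0.0647  1.461   0.0216  1.3499 -0.0885]
joint_vel [-0.0003  0.0005  0.0019 -0.0002  0.0011  0.0001 -0.0004]
joint_torque [-7.00000e-04 -6.23270e+01  2.41000e-02 -3.89906e+01 -6.15000e-02
  3.97000e-02  1.00000e-04]
ee_pos [ 0.1526 -0.6056  0.1921]
eef_rot [-0.5574  0.4351 -0.4342  0.5581]
ft_force [ 0.9717  1.1243 -0.3731]
torque [ 0.0089  0.023  -0.0174]
width 0.0871
scene dict_keys(['image', 'intrinsics', 'world_from_camera', 'shot']) [[457.72, 0.0, 275.93], [0.0, 457.72, 218.28], [0.0, 0.0, 1.0]] [[0.8762, 0.3549, -0.326, 0.8463], [0.4819, -0.6374, 0.6012, -0.5817], [0.0056, -0.6839, -0.7295, 0.737], [0.0, 0.0, 0.0, 1.0]]
tin_red [([210.2, 257.9], 0.75)]
tin_yellow [([178.2, 296.5], 0.91), ([225.3, 298.6], 0.67), ([312.6, 161.3], 0.51)]
jar_grey [([225.5, 296.5], 0.69), ([140.3, 313.0], 0.6), ([135.8, 406.9], 0.2)]
pad_red [([243.2, 258.4], 0.68)]
pad_yellow []
tray [([309.2, 159.1], 0.7)]
stand [([137.7, 314.9], 0.66)]
bottle [([136.4, 404.5], 0.59)]
can [([206.3, 200.2], 0.69)]
jar_white [([350.6, 311.0], 0.58)]
top dict_keys(['image', 'intrinsics', 'world_from_camera', 'shot']) [[483.78, 0.0, 284.6], [0.0, 483.78, 211.26], [0.0, 0.0, 1.0]] [[-0.0075, -0.9859, 0.1672, 0.3731], [-0.9996, 0.0028, -0.0283, 0.0092], [0.0274, -0.1674, -0.9855, 1.1079], [0.0, 0.0, 0.0, 1.0]]
tin_red [([224.7, 297.2], 0.56), ([254.2, 132.2], 0.23)]
tin_yellow [([214.5, 247.0], 0.8)]
jar_grey [([196.5, 274.0], 0.86)]
pad_red [([243.7, 290.4], 0.72)]
pad_yellow [([228.2, 252.2], 0.6)]
tray [([263.2, 404.5], 0.68), ([214.3, 247.5], 0.26)]
stand [([254.6, 133.5], 0.93)]
bottle [([130.5, 151.8], 0.85)]
can [([294.9, 292.2], 0.64)]
jar_white [([138.5, 378.3], 0.67)]
```

View pics/scene0.png

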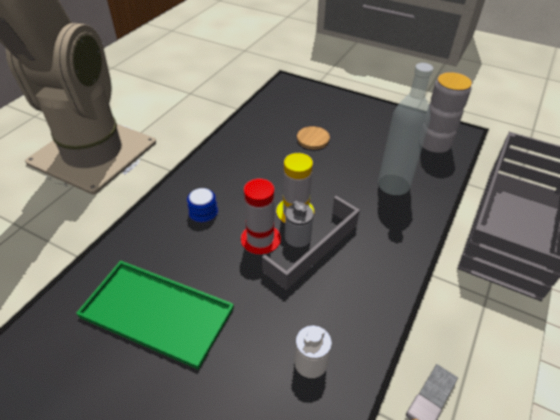

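View pics/top0.png

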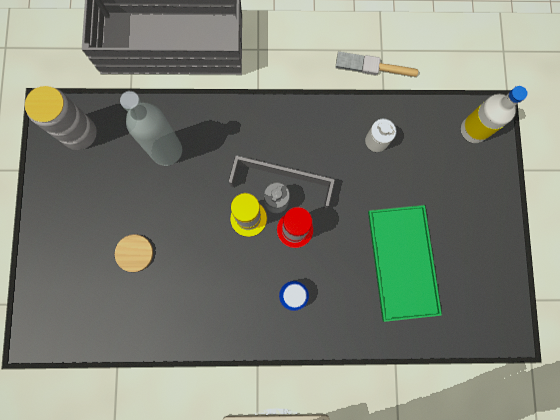

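```bash
cat > h.py <<'E'
from bench import r
import cv2,numpy as np
from scipy.spatial.transform import Rotation as R
def plane(p,rc,z):
    K=p["intrinsics"];T=np.array(p["world_from_camera"])
    d=T[:3,:3]@np.linalg.inv(K)@np.array([rc[1],rc[0],1.]);o=T[:3,3]
    return o+d*(z-o[2])/d[2]
def proj(p,X):
    T=np.linalg.inv(np.array(p["world_from_camera"]));X=np.atleast_2d(X)
    c=X@T[:3,:3].T+T[:3,3];u=c@np.array(p["intrinsics"]).T
    return (u[:,:2]/u[:,2:])[:,::-1]
def maskplane(p,m,z):
    c,_=cv2.findContours(m.astype(np.uint8),cv2.RETR_EXTERNAL,cv2.CHAIN_APPROX_NONE)
    c=max(c,key=cv2.contourArea)[:,0,::-1]
    return np.array([plane(p,q,z)[:2] for q in c],np.float32)
E
python3 - <<'E'
from h import *
for n in ["top","scene"]:
    p=r.camera(n); vis=p["image"].copy()
    hsv=cv2.cvtColor(p["image"],cv2.COLOR_RGB2HSV).astype(int)
    for q,z in [("tin_red",.144),("tin_yellow",.144),("pad_red",.004),("pad_yellow",.004),("jar_grey",.075),("stand",.012),("tray",.015),("can",.05),("bottle",0),("jar_white",.075)]:
        g=r.regions_of(p,q)
        for b in g[:1]:
            m=b["region"]; P=maskplane(p,m,z)
            (c,rad)=cv2.minEnclosingCircle(P); rect=cv2.minAreaRect(P)
            print(n,q,round(b["conf"],2),np.round(b["centre"],1),"c",np.round(c,3),round(rad,3),"rect",np.round(rect[0],4),np.round(rect[1],3),round(rect[2],1))
            vis[cv2.morphologyEx(m.astype(np.uint8),cv2.MORPH_GRADIENT,np.ones((3,3)))>0]=(255,0,255)
    cv2.imwrite(f"pics/{n}1.png",vis[:,:,::-1])
E
```

```text
top tin_red 0.6 [228.3 294.9] c [ 0.509 -0.041] 0.036 rect [ 0.5088 -0.0423] [0.059 0.069] 89.6
top tin_yellow 0.7 [213.9 247.3] c [0.536 0.062] 0.038 rect [0.5366 0.0615] [0.072 0.061] 0.1
top pad_red 0.84 [242.2 283.9] c [ 0.517 -0.044] 0.041 rect [ 0.5061 -0.04  ] [0.081 0.055] 68.8
top pad_yellow 0.9 [228.6 253. ] c [0.543 0.06 ] 0.041 rect [0.5335 0.0567] [0.057 0.082] 21.7
top jar_grey 0.86 [196.7 276.2] c [ 0.579 -0.002] 0.033 rect [ 0.579 -0.002] [0.052 0.064] 89.8
top stand 0.77 [252.3 134.6] c [0.465 0.318] 0.043 rect [0.4652 0.318 ] [0.083 0.081] 89.8
top tray 0.82 [262.4 402.7] c [ 0.44  -0.292] 0.14 rect [ 0.441  -0.2902] [0.251 0.136] 5.3
top can 0.57 [296.3 293.7] c [ 0.369 -0.037] 0.032 rect [ 0.3695 -0.039 ] [0.059 0.059] 44.8
top bottle 0.93 [131.  150.9] c [0.765 0.299] 0.106 rect [0.7655 0.2978] [0.212 0.087] 37.2
top jar_white 0.86 [135.9 378.1] c [ 0.718 -0.239] 0.042 rect [ 0.7199 -0.236 ] [0.055 0.082] 60.3
scene tin_red 0.58 [212.7 259.3] c [ 0.547 -0.089] 0.085 rect [ 0.5422 -0.0918] [0.057 0.168] 29.1
scene tin_yellow 0.77 [176.6 299.1] c [0.56 0.01] 0.085 rect [0.5694 0.0155] [0.056 0.166] 28.2
scene pad_red 0.95 [246.  257.6] c [ 0.517 -0.045] 0.042 rect [ 0.5217 -0.0529] [0.081 0.066] 29.1
scene pad_yellow 0.64 [213.  280.3] c [0.52  0.046] 0.028 rect [0.5166 0.0433] [0.016 0.056] 34.5
scene jar_grey 0.62 [224.7 298.8] c [ 0.591 -0.027] 0.06 rect [ 0.5953 -0.0242] [0.054 0.12 ] 28.0
scene stand 0.69 [138.6 311.6] c [0.467 0.313] 0.047 rect [0.4691 0.3126] [0.084 0.089] 29.2
scene tray 0.59 [312.1 158.1] c [ 0.442 -0.295] 0.143 rect [ 0.4418 -0.2945] [0.257 0.139] 5.5
scene can 0.97 [207.5 201.3] c [ 0.379 -0.059] 0.049 rect [ 0.3814 -0.0562] [0.06  0.097] 42.7
scene bottle 0.92 [135.3 404.2] c [0.659 0.545] 0.326 rect [0.6593 0.5448] [0.101 0.651] 11.2
scene jar_white 0.96 [352.9 312. ] c [ 0.734 -0.257] 0.044 rect [ 0.7344 -0.2574] [0.055 0.087] 16.5
```

```bash
python3 - <<'E'
import cv2,numpy as np
a=cv2.imread("pics/top1.png")[120:330,100:460]
cv2.imwrite("pics/top1z.png",cv2.resize(a,(800,467),interpolation=cv2.INTER_NEAREST))
E
```

```text
(no output)
```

View pics/top1z.png

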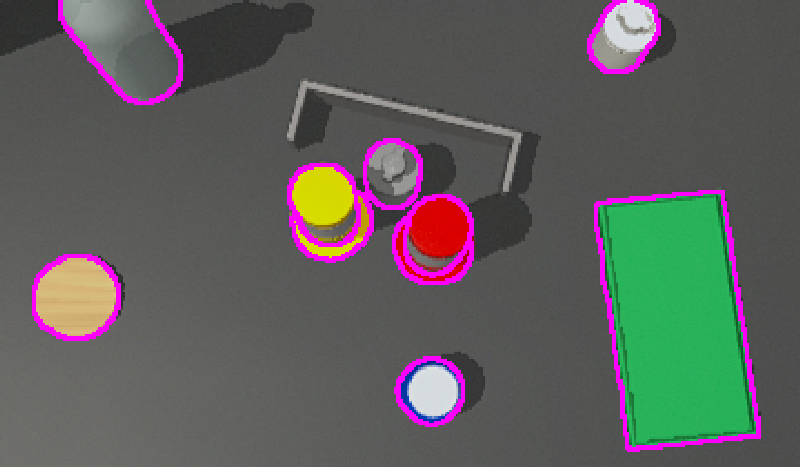

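```bash
cat >> h.py <<'E'
from scipy.optimize import minimize
th=np.linspace(0,2*np.pi,48,endpoint=False)
SH={"tin":[(0,.029),(.14,.029)],"jar":[(0,.028),(.075,.028),(.095,.008)],"pad":[(0,.042),(.004,.042)],"stand":[(0,.042),(.012,.042)]}
def sil(p,shape,xy,z0,S=4):
    P=np.concatenate([np.c_[xy[0]+rr*np.cos(th),xy[1]+rr*np.sin(th),np.full(48,z0+z)] for z,rr in SH[shape]])
    uv=proj(p,P)[:,::-1]
    h=cv2.convexHull((((uv+.5)*S-.5)*16).astype(np.int32))
    m=np.zeros((420*S,560*S),np.uint8);cv2.fillConvexPoly(m,h,1,shift=4)
    return cv2.resize(m.astype(np.float32),(560,420),interpolation=cv2.INTER_AREA)
def fit(obs,shape,x0,z0,sub=None):
    # obs list of (picture, mask); sub: list of occluder silhouettes
    def cost(x):
        c=0
        for i,(p,m) in enumerate(obs):
            s=sil(p,shape,x,z0)
            if sub is not None: s=s*(1-sub[i])
            c+=np.abs(s-m).sum()/max(m.sum(),1)
        return c
    b=minimize(cost,x0,method="Nelder-Mead",options=dict(initial_simplex=np.array(x0)+np.array([[0,0],[.008,0],[0,.008]]),xatol=2e-4,fatol=1e-4,maxiter=60))
    return b.x,b.fun
def reg(p,q,i=0):
    g=r.regions_of(p,q); return g[i]["region"].astype(np.float32)
E
python3 - <<'E'
from h import *
t=r.camera("top");s=r.camera("scene")
M={}
for n,p in (("t",t),("s",s)):
    for q in ["tin_red","tin_yellow","pad_red","pad_yellow","jar_grey","stand"]: M[n,q]=reg(p,q)
for q,x0 in [("tin_red",(.517,-.044)),("tin_yellow",(.543,.06))]:
    for o in ([(t,M["t",q])],[(s,M["s",q])],[(t,M["t",q]),(s,M["s",q])]):
        x,f=fit(o,"tin",x0,.004); print(q,len(o),x.round(4),round(f,3))
    pq=q.replace("tin","pad"); 
    y,f=fit([(t,M["t",pq])],"pad",x0,0,[sil(t,"tin",x,.004)]); print(pq,y.round(4),round(f,3))
for o in ([(t,M["t","jar_grey"])],[(s,M["s","jar_grey"])]):
    print("jar",fit(o,"jar",(.59,.01),0))
for o in ([(t,M["t","stand"])],[(s,M["s","stand"])]):
    print("stand",fit(o,"stand",(.465,.318),0))
st=r.read_state();Rm=R.from_quat(st["eef_rot"]).as_matrix();print(Rm.round(3))
E
```

```text
Traceback (most recent call last):
  File "h.py", line 37, in reg
    g=r.regions_of(p,q); return g[i]["region"].astype(np.float32)
                                ~^^^
IndexError: list index out of range
```

```bash
cat >> h.py <<'E'
def look(cam,q,n=4):
    for _ in range(n):
        p=r.camera(cam)
        g=r.regions_of(p,q)
        if g: return p,g[0]["region"].astype(np.float32)
    raise RuntimeError(q)
E
cat > m.py <<'E'
from h import *
M={}
for n in ("top","scene"):
    for q in ["tin_red","tin_yellow","pad_red","pad_yellow","jar_grey","stand"]:
        try: M[n[0],q]=look(n,q)
        except RuntimeError: print("miss",n,q)
def go(*ks): return [M[k] for k in ks if k in M]
for q,x0 in [("tin_red",(.517,-.044)),("tin_yellow",(.543,.06))]:
    for ks in (("t",),("s",),("t","s")):
        o=go(*[(k,q) for k in ks]); 
        if o: x,f=fit(o,"tin",x0,.004); print(q,ks,x.round(4),round(f,3))
    pq=q.replace("tin","pad")
    for k in "ts":
        o=go((k,pq))
        if o: y,f=fit(o,"pad",x0,0,[sil(o[0][0],"tin",x,.004)]); print(k,pq,y.round(4),round(f,3))
for q,sh,x0 in (("jar_grey","jar",(.585,.02)),("stand","stand",(.465,.318))):
  for k in "ts":
    o=go((k,q))
    if o: print(k,q,fit(o,sh,x0,0))
st=r.read_state();Rm=R.from_quat(st["eef_rot"]).as_matrix();print(Rm.round(3),st["time"])
E
python3 m.py
```

```text
tin_red ('t',) [ 0.516  -0.0436] 0.095
tin_red ('s',) [ 0.515 -0.042] 0.023
tin_red ('t', 's') [ 0.5157 -0.0433] 0.129
t pad_red [ 0.5187 -0.045 ] 0.249
s pad_red [ 0.5167 -0.0446] 0.232
tin_yellow ('t',) [0.5457 0.0627] 0.04
tin_yellow ('s',) [0.5425 0.067 ] 0.285
tin_yellow ('t', 's') [0.545  0.0625] 0.342
t pad_yellow [0.5462 0.0618] 0.251
s pad_yellow [0.4796 0.2018] 1.035
t jar_grey (array([ 0.58402821, -0.0021985 ]), np.float64(0.05466238036751747))
s jar_grey (array([0.58214181, 0.00134656]), np.float64(0.04910298064351082))
t stand (array([0.46575011, 0.31916372]), np.float64(0.035070035606622696))
s stand (array([0.46313612, 0.3214048 ]), np.float64(0.05676020309329033))
[[ 0.244  0.     0.97 ]
 [-0.97  -0.     0.244]
 [ 0.    -1.     0.   ]] 4.0
```

>>> {"api": "arm_command", "payload": {"deltas": [-0.037,-0.006,0.04,0,-10,0,-0.074,-0.012,0.08,0,-20,0,-0.111,-0.018,0.12,0,-30,0,-0.148,-0.024,0.16,0,-40,0,-0.185,-0.03,0.2,0,-50,0,-0.222,-0.036,0.24,0,-60,0,-0.259,-0.042,0.28,0,-70,0,-0.296,-0.048,0.32,0,-80,0], "hand": 1, "grip_force": 25}}

```text
time: 5.0
ee_pos: [0.3914, -0.2394, 0.2414]
eef_rot: [0.707, 0.028, -0.027, -0.706]
ft_force: [0.7, 0.3, -0.0]
width: 0.0873
```

```bash
cat > d.py <<'E'
import sys
from h import *
# usage: d.py x y z yaw(deg of tool x)
def st():
    s=r.read_state();Rm=R.from_quat(s["eef_rot"]).as_matrix()
    print("t",round(s["time"],2),"ee",np.round(s["ee_pos"],4),"yaw",round(np.degrees(np.arctan2(Rm[1,0],Rm[0,0])),2),"ydir",Rm[:,1].round(3),"F",np.round(s["ft_force"],1),"w",round(s["width"],4),"q",np.round(s["joint_positions"],2))
    return s,Rm
s,Rm=st()
if len(sys.argv)>1:
    a=list(map(float,sys.argv[1:]))
    c,q=np.cos(np.radians(a[3])),np.sin(np.radians(a[3]))
    G=np.array([[c,0,q],[q,0,-c],[0,-1,0]]);G[:,2]=np.cross(G[:,0],G[:,1])
    print("shift",(Rm.T@(np.array(a[:3])-s["ee_pos"])).round(4),"rotvec",np.degrees(R.from_matrix(Rm.T@G).as_rotvec()).round(2))
E
python3 d.py .516 -.0435 .26 74.6
```

```text
t 5.0 ee [ 0.3914 -0.2394  0.2414] yaw 4.46 ydir [ 0.001 -0.001 -1.   ] F [ 0.7  0.3 -0. ] w 0.0873 q [ 0.96 -0.04 -0.49  1.78 -0.02  1.4   0.55]
shift [ 0.1394 -0.0186  0.1856] rotvec [ 6.000e-02 -7.014e+01 -1.000e-02]
```

>>> {"api": "arm_command", "payload": {"deltas": [0.02,-0.003,0.027,0,-10,0,0.04,-0.006,0.053,0,-20,0,0.06,-0.009,0.08,0,-30,0,0.08,-0.012,0.106,0,-40,0,0.1,-0.015,0.133,0,-50,0,0.12,-0.018,0.16,0,-60,0,0.14,-0.019,0.186,0,-70,0,0.14,-0.019,0.186,0,-70,0]}}

```text
time: 6.0
ee_pos: [0.5176, -0.0427, 0.26]
eef_rot: [-0.563, -0.428, 0.427, 0.563]
ft_force: [0.6, -1.2, -0.1]
width: 0.0868
```

```bash
python3 d.py .516 -.0435 .09 74.6; python3 -c "
from h import *
p=r.camera('wrist');cv2.imwrite('pics/w1.png',p['image'][:,:,::-1])"
```

```text
t 6.0 ee [ 0.5176 -0.0427  0.26  ] yaw 74.46 ydir [ 0.     0.001 -1.   ] F [ 0.6 -1.2 -0.1] w 0.0868 q [ 0.68  0.13 -0.74  1.6   0.09  1.45  1.23]
shift [-0.0014  0.17    0.0013] rotvec [ 0.01 -0.14  0.07]
```

View pics/w1.png

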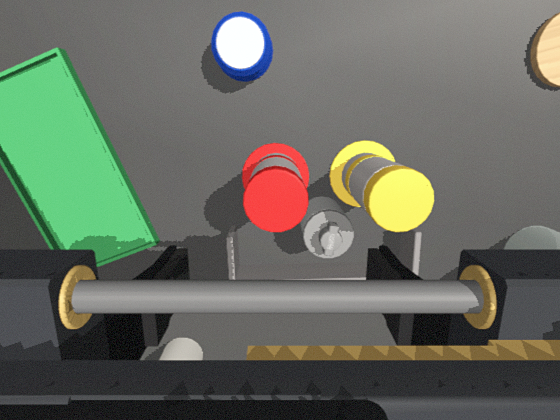

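>>> {"api": "arm_command", "payload": {"deltas": [-0.001,0.05,0.001,0,0,0,-0.001,0.09,0.001,0,0,0,-0.001,0.13,0.001,0,0,0,-0.001,0.155,0.001,0,0,0,-0.001,0.172,0.001,0,0,0,-0.001,0.172,0.001,0,0,0]}}

```text
time: 6.8
ee_pos: [0.515, -0.0466, 0.0873]
eef_rot: [-0.564, -0.425, 0.426, 0.565]
ft_force: [0.8, 0.5, 1.3]
width: 0.087
```

>>> {"api": "arm_command", "payload": {"deltas": [0,0,0,0,0,0,0,0,0,0,0,0,0,0,0,0,0,0,0,0,0,0,0,0,0,0,0,0,0,0,0,0,0,0,0,0], "hand": 0, "grip_force": 25}}

```text
time: 7.55
ee_pos: [0.516, -0.0457, 0.0883]
eef_rot: [0.564, 0.427, -0.426, -0.564]
ft_force: [0.3, 0.7, 3.4]
width: 0.0575
```

```bash
python3 d.py
```

```text
t 7.55 ee [ 0.516  -0.0457  0.0883] yaw 74.15 ydir [ 0.001 -0.    -1.   ] F [0.3 0.7 3.4] w 0.0575 q [ 0.65  0.26 -0.73  1.84  0.19  1.11  1.14]
```

```bash
python3 d.py .501 -.287 .198 74.15
```

```text
t 7.55 ee [ 0.516  -0.0457  0.0883] yaw 74.15 ydir [ 0.001 -0.    -1.   ] F [0.3 0.7 3.4] w 0.0575 q [ 0.65  0.26 -0.73  1.84  0.19  1.11  1.14]
shift [-0.2362 -0.1097 -0.0515] rotvec [0.04 0.   0.01]
```

>>> {"api": "arm_command", "payload": {"deltas": [0,-0.015,0,0,0,0,0,-0.05,0,0,0,0,0,-0.085,0,0,0,0,0,-0.11,0,0,0,0,0,-0.11,0,0,0,0]}}

```text
time: 8.18
ee_pos: [0.5165, -0.0461, 0.1999]
eef_rot: [0.565, 0.427, -0.426, -0.563]
ft_force: [-0.5, 0.7, -2.8]
width: 0.0578
```

```bash
python3 d.py .501 -.287 .198 74.15;
```

```text
t 8.18 ee [ 0.5165 -0.0461  0.1999] yaw 74.13 ydir [ 0.003 -0.001 -1.   ] F [-0.5  0.7 -2.8] w 0.0578 q [ 0.68  0.15 -0.74  1.7   0.11  1.33  1.21]
shift [-0.236   0.0021 -0.051 ] rotvec [ 0.18 -0.02 -0.01]
```

>>> {"api": "arm_command", "payload": {"deltas": [-0.018,0,-0.004,0,0,0,-0.058,0,-0.013,0,0,0,-0.1,0,-0.022,0,0,0,-0.142,0,-0.031,0,0,0,-0.184,0,-0.04,0,0,0,-0.22,0,-0.048,0,0,0,-0.236,0,-0.051,0,0,0,-0.236,0,-0.051,0,0,0]}}

```text
time: 9.18
ee_pos: [0.4993, -0.2877, 0.1968]
eef_rot: [-0.564, -0.425, 0.426, 0.565]
ft_force: [-0.7, 0.9, -1.5]
width: 0.0574
```

```bash
python3 d.py .501 -.287 .089 74.15;
```

```text
t 9.18 ee [ 0.4993 -0.2877  0.1968] yaw 74.03 ydir [-0.002  0.001 -1.   ] F [-0.7  0.9 -1.5] w 0.0574 q [ 0.92  0.28 -0.57  1.56  0.15  1.35  1.62]
shift [ 0.0011  0.1078 -0.0016] rotvec [-0.1  -0.12  0.03]
```

>>> {"api": "arm_command", "payload": {"deltas": [0,0.03,0,0,0,0,0,0.065,0,0,0,0,0,0.09,0,0,0,0,0,0.1,0,0,0,0,0,0.106,0,0,0,0,0,0.109,0,0,0,0,0,0.11,0,0,0,0,0,0.11,0,0,0,0]}}

```text
time: 10.18
ee_pos: [0.5005, -0.287, 0.0884]
eef_rot: [0.564, 0.426, -0.426, -0.564]
ft_force: [-0.6, -0.2, -2.0]
width: 0.0576
```

```bash
python3 d.py .501 -.287 .089 74.15;
```

```text
t 10.18 ee [ 0.5005 -0.287   0.0884] yaw 74.14 ydir [ 0.001 -0.    -1.   ] F [-0.6 -0.2 -2. ] w 0.0576 q [ 0.9   0.36 -0.56  1.7   0.21  1.14  1.58]
shift [ 0.0001 -0.0006 -0.0005] rotvec [ 0.04 -0.01 -0.02]
```

>>> {"api": "arm_command", "payload": {"deltas": [0,0.001,0,0,0,0,0,0.001,0,0,0,0,0,0.002,0,0,0,0,0,0.002,0,0,0,0]}}

```text
time: 10.68
ee_pos: [0.5018, -0.2872, 0.0883]
eef_rot: [0.565, 0.427, -0.426, -0.563]
ft_force: [-2.3, 2.0, 12.0]
width: 0.0574
```

```bash
python3 d.py; python3 -c "
from h import *
p=r.camera('scene');cv2.imwrite('pics/s2.png',p['image'][:,:,::-1])"
```

```text
t 10.68 ee [ 0.5018 -0.2872  0.0883] yaw 74.15 ydir [ 0.003 -0.002 -1.   ] F [-2.3  2.  12. ] w 0.0574 q [ 0.9   0.36 -0.56  1.7   0.21  1.14  1.58]
```

View pics/s2.png

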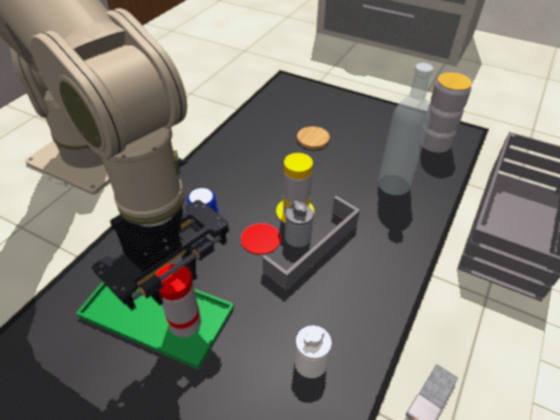

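>>> {"api": "arm_command", "payload": {"deltas": [0,-0.001,0,0,0,0,0,-0.001,0,0,0,0,0,-0.001,0,0,0,0,0,-0.001,0,0,0,0,0,-0.001,0,0,0,0], "hand": 1}}

```text
time: 11.35
ee_pos: [0.5002, -0.2869, 0.0869]
eef_rot: [-0.564, -0.426, 0.426, 0.564]
ft_force: [-0.2, -0.1, -1.4]
width: 0.0863
```

>>> {"api": "arm_command", "payload": {"deltas": [0,-0.03,0,0,0,0,0,-0.08,0,0,0,0,0,-0.13,0,0,0,0,0,-0.17,0,0,0,0,0,-0.17,0,0,0,0]}}

```text
time: 11.98
ee_pos: [0.5017, -0.2873, 0.2603]
eef_rot: [0.566, 0.427, -0.426, -0.562]
ft_force: [0.1, 0.4, -0.1]
width: 0.0872
```

```bash
python3 d.py .545 .0625 .26 74.6; cat > t.py <<'E'
from h import *
import sys
# fit thing: name shape z0 x y
q,sh,z0,x,y=sys.argv[1],sys.argv[2],*map(float,sys.argv[3:6])
for c in sys.argv[6:] or ["top","scene"]:
    try:
        o=look(c,q); f=fit([o],sh,(x,y),z0); print(q,c,f[0].round(4),round(float(f[1]),3))
    except RuntimeError: print("miss",c)
E
python3 t.py tin_red tin .004 .501 -.287;python3 t.py pad_red pad 0 .516 -.045;python3 t.py jar_grey jar 0 .583 -.002;python3 t.py tin_yellow tin .004 .545 .0625
```

```text
t 11.97 ee [ 0.5017 -0.2873  0.2603] yaw 74.14 ydir [ 0.005 -0.003 -1.   ] F [ 0.1  0.4 -0.1] w 0.0872 q [ 0.92  0.25 -0.58  1.46  0.14  1.47  1.64]
shift [ 0.3484 -0.0005  0.0539] rotvec [ 0.31 -0.46 -0.09]
tin_red top [ 0.5004 -0.2848] 0.217
tin_red scene [ 0.4986 -0.2836] 0.057
pad_red top [ 0.5181 -0.0455] 0.076
pad_red scene [ 0.516  -0.0427] 0.069
jar_grey top [ 0.5831 -0.0034] 0.127
jar_grey scene [ 0.5831 -0.0006] 0.044
tin_yellow top [0.545 0.063] 0.052
tin_yellow scene [0.5437 0.0662] 0.261
```

>>> {"api": "arm_command", "payload": {"deltas": [0.03,0,0.005,0,0,0,0.08,0,0.012,0,0,0,0.135,0,0.021,0,0,0,0.19,0,0.029,0,0,0,0.245,0,0.038,0,0,0,0.3,0,0.046,0,0,0,0.335,0,0.052,0,0,0,0.349,0,0.054,0,0,0]}}

```text
time: 13.78
ee_pos: [0.5435, 0.0659, 0.2571]
eef_rot: [-0.563, -0.427, 0.427, 0.564]
ft_force: [-0.2, 0.2, -1.5]
width: 0.0873
```

>>> {"api": "arm_command", "payload": {"deltas": [0,0,0,0,0,0,0,0,0,0,0,0]}}

```text
time: 14.02
ee_pos: [0.5439, 0.0616, 0.2568]
eef_rot: [0.565, 0.425, -0.426, -0.565]
ft_force: [-0.2, 0.5, -0.7]
width: 0.0873
```

```bash
python3 d.py .545 .0625 .088 74.3
```

```text
t 14.03 ee [0.5439 0.0616 0.2568] yaw 74.0 ydir [-0.    -0.001 -1.   ] F [-0.2  0.5 -0.7] w 0.0873 q [ 0.51  0.22 -0.81  1.53  0.16  1.46  0.98]
shift [ 0.0013  0.1688 -0.0008] rotvec [ 0.   -0.3  -0.04]
```

>>> {"api": "arm_command", "payload": {"deltas": [0.001,0.05,0,0,0,0,0.001,0.09,0,0,0,0,0.001,0.13,0,0,0,0,0.001,0.155,0,0,0,0,0.001,0.169,0,0,0,0,0.001,0.169,0,0,0,0]}}

```text
time: 14.78
ee_pos: [0.5437, 0.0636, 0.0876]
eef_rot: [-0.564, -0.426, 0.426, 0.565]
ft_force: [-0.6, 1.4, 0.0]
width: 0.0869
```

>>> {"api": "arm_command", "payload": {"deltas": [0,0,0,0,0,0,0,0,0,0,0,0,0,0,0,0,0,0,0,0,0,0,0,0,0,0,0,0,0,0,0,0,0,0,0,0], "hand": 0, "grip_force": 25}}

```text
time: 15.52
ee_pos: [0.5442, 0.0644, 0.0882]
eef_rot: [0.564, 0.426, -0.426, -0.564]
ft_force: [-0.6, -1.2, 4.2]
width: 0.0581
```

```bash
python3 d.py .381 -.298 .22 74
```

```text
t 15.53 ee [0.5442 0.0644 0.0882] yaw 74.13 ydir [ 0.001 -0.    -1.   ] F [-0.6 -1.2  4.2] w 0.0581 q [ 0.46  0.35 -0.78  1.76  0.27  1.14  0.89]
shift [-0.3932 -0.1317  0.0578] rotvec [ 0.03  0.13 -0.01]
```

>>> {"api": "arm_command", "payload": {"deltas": [0,-0.015,0,0,0,0,0,-0.05,0,0,0,0,0,-0.09,0,0,0,0,0,-0.12,0,0,0,0,0,-0.132,0,0,0,0,0,-0.132,0,0,0,0]}}

```text
time: 16.27
ee_pos: [0.544, 0.0646, 0.2201]
eef_rot: [0.564, 0.426, -0.426, -0.564]
ft_force: [0.5, -0.1, -2.2]
width: 0.0574
```

>>> {"api": "arm_command", "payload": {"deltas": [-0.02,0,0.003,0,0,0,-0.065,0,0.01,0,0,0,-0.115,0,0.017,0,0,0,-0.165,0,0.024,0,0,0,-0.215,0,0.032,0,0,0,-0.265,0,0.039,0,0,0,-0.315,0,0.046,0,0,0,-0.36,0,0.053,0,0,0]}}

```text
time: 17.27
ee_pos: [0.3928, -0.2685, 0.2184]
eef_rot: [-0.564, -0.426, 0.426, 0.565]
ft_force: [-0.3, 0.2, -1.6]
width: 0.0575
```

```bash
python3 d.py .381 -.298 .22 74
```

```text
t 17.27 ee [ 0.3928 -0.2685  0.2184] yaw 74.1 ydir [-0.002  0.001 -1.   ] F [-0.3  0.2 -1.6] w 0.0575 q [ 1.01  0.02 -0.51  1.78  0.01  1.35  1.79]
shift [-0.0316 -0.0016  0.0033] rotvec [-0.12  0.1   0.04]
```

Tin was gripped at TCP z≈0.088; go over the slot, then down.

>>> {"api": "arm_command", "payload": {"deltas": [-0.02,0,0.002,0,0,0,-0.032,0,0.003,0,0,0,-0.032,0.03,0.003,0,0,0,-0.032,0.07,0.003,0,0,0,-0.032,0.105,0.003,0,0,0,-0.032,0.12,0.003,0,0,0,-0.032,0.127,0.003,0,0,0,-0.032,0.13,0.003,0,0,0]}}

```text
time: 18.27
ee_pos: [0.3837, -0.2974, 0.0906]
eef_rot: [0.565, 0.426, -0.426, -0.564]
ft_force: [0.4, 0.9, -1.6]
width: 0.0573
```

```bash
python3 d.py .381 -.298 .088 74
```

```text
t 18.27 ee [ 0.3837 -0.2974  0.0906] yaw 74.17 ydir [ 0.001 -0.001 -1.   ] F [ 0.4  0.9 -1.6] w 0.0573 q [ 1.02  0.15 -0.48  1.93  0.08  1.08  1.8 ]
shift [-0.0013  0.0026  0.0024] rotvec [ 0.07  0.17 -0.02]
```

>>> {"api": "arm_command", "payload": {"deltas": [0,0.001,0,0,0,0,0,0.002,0,0,0,0,0,0.002,0,0,0,0]}}

```text
time: 18.65
ee_pos: [0.3831, -0.2974, 0.0883]
eef_rot: [0.564, 0.426, -0.426, -0.564]
ft_force: [-0.2, 0.7, -2.2]
width: 0.0573
```

```bash
python3 d.py .381 -.298 .088 74
```

```text
t 18.65 ee [ 0.3831 -0.2974  0.0883] yaw 74.13 ydir [ 0.    -0.001 -1.   ] F [-0.2  0.7 -2.2] w 0.0573 q [ 1.02  0.15 -0.48  1.93  0.08  1.08  1.8 ]
shift [-0.0011  0.0003  0.0018] rotvec [ 0.03  0.13 -0.02]
```

>>> {"api": "arm_command", "payload": {"deltas": [0,0.001,0,0,0,0,0,0.001,0,0,0,0]}}

```text
time: 18.9
ee_pos: [0.3838, -0.2977, 0.0881]
eef_rot: [0.565, 0.426, -0.426, -0.564]
ft_force: [-0.5, 0.6, 6.6]
width: 0.0573
```

>>> {"api": "arm_command", "payload": {"deltas": [0,0,0,0,0,0,0,0,0,0,0,0,0,0,0,0,0,0,0,0,0,0,0,0,0,0,0,0,0,0], "hand": 1}}

```text
time: 19.52
ee_pos: [0.3829, -0.2972, 0.0869]
eef_rot: [-0.564, -0.426, 0.426, 0.564]
ft_force: [0.1, -0.5, -0.5]
width: 0.0863
```

>>> {"api": "arm_command", "payload": {"deltas": [0,-0.03,0,0,0,0,0,-0.08,0,0,0,0,0,-0.13,0,0,0,0,0,-0.17,0,0,0,0,0,-0.17,0,0,0,0]}}

```text
time: 20.15
ee_pos: [0.3843, -0.298, 0.26]
eef_rot: [0.566, 0.427, -0.426, -0.562]
ft_force: [-0.4, -0.3, -0.0]
width: 0.0869
```

```bash
python3 d.py .583 -.002 .2 74.3;python3 t.py tin_yellow tin .004 .381 -.298; python3 t.py jar_grey jar 0 .583 -.002;python3 t.py pad_yellow pad 0 .545 .063;python3 t.py pad_red pad 0 .516 -.045;
python3 -c "
from h import *
p=r.camera('scene');cv2.imwrite('pics/s3.png',p['image'][:,:,::-1])"
```

```text
t 20.15 ee [ 0.3843 -0.298   0.26  ] yaw 74.14 ydir [ 0.004 -0.004 -1.   ] F [-0.4 -0.3 -0. ] w 0.0869 q [ 1.04  0.02 -0.48  1.69  0.01  1.43  1.86]
shift [ 0.3392  0.0597 -0.11  ] rotvec [ 0.28 -0.16 -0.14]
tin_yellow top [ 0.3822 -0.2759] 1.629
tin_yellow scene [ 0.3821 -0.2984] 0.031
jar_grey top [ 0.5853 -0.0028] 0.053
jar_grey scene [0.5818 0.002 ] 0.057
pad_yellow top [0.5446 0.0617] 0.048
pad_yellow scene [0.5301 0.0724] 2.578
pad_red top [ 0.5182 -0.0453] 0.032
pad_red scene [ 0.5166 -0.0421] 0.052
```

View pics/s3.png

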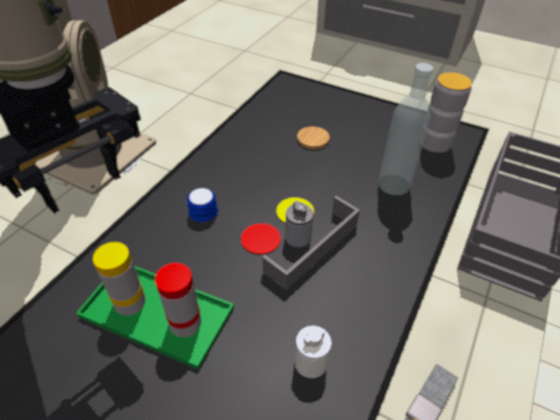

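>>> {"api": "arm_command", "payload": {"deltas": [0.03,0,-0.01,0,0,0,0.075,0,-0.024,0,0,0,0.125,0,-0.041,0,0,0,0.175,0,-0.057,0,0,0,0.225,0,-0.073,0,0,0,0.275,0,-0.089,0,0,0,0.32,0,-0.104,0,0,0,0.34,0,-0.11,0,0,0]}}

```text
time: 22.1
ee_pos: [0.5824, 0.0028, 0.2567]
eef_rot: [-0.563, -0.427, 0.427, 0.564]
ft_force: [-0.3, -0.5, 0.2]
width: 0.0867
```

>>> {"api": "arm_command", "payload": {"deltas": [0,0,0,0,0,0,0,0,0,0,0,0]}}

```text
time: 22.35
ee_pos: [0.5814, -0.0014, 0.2569]
eef_rot: [0.565, 0.426, -0.426, -0.564]
ft_force: [-0.8, -0.2, -0.3]
width: 0.087
```

```bash
python3 d.py .584 -.002 .037 74.3;python3 -c "
from h import *
p=r.camera('wrist');cv2.imwrite('pics/w2.png',p['image'][:,:,::-1])"
```

```text
t 22.35 ee [ 0.5814 -0.0014  0.2569] yaw 74.07 ydir [-0.    -0.001 -1.   ] F [-0.8 -0.2 -0.3] w 0.087 q [ 0.54  0.3  -0.77  1.45  0.21  1.48  1.07]
shift [ 0.0003  0.2199 -0.0026] rotvec [-0.   -0.23 -0.04]
```

View pics/w2.png

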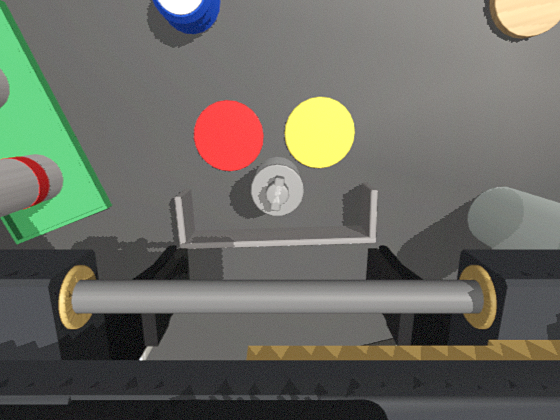

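>>> {"api": "arm_command", "payload": {"deltas": [0,0.05,-0.002,0,0,0,0,0.1,-0.002,0,0,0,0,0.14,-0.002,0,0,0,0,0.17,-0.002,0,0,0,0,0.195,-0.002,0,0,0,0,0.21,-0.002,0,0,0,0,0.219,-0.002,0,0,0,0,0.219,-0.002,0,0,0]}}

```text
time: 23.4
ee_pos: [0.5836, -0.0011, 0.038]
eef_rot: [0.564, 0.426, -0.426, -0.564]
ft_force: [0.4, 0.9, 0.5]
width: 0.087
```

```bash
python3 d.py .584 -.002 .037 74.3;python3 -c "
from h import *
p=r.camera('scene');cv2.imwrite('pics/s4.png',cv2.resize(p['image'][100:310,160:440,::-1],(800,600)))"
```

```text
t 23.4 ee [ 0.5836 -0.0011  0.038 ] yaw 74.12 ydir [-0. -0. -1.] F [0.4 0.9 0.5] w 0.087 q [ 0.5   0.48 -0.71  1.71  0.35  1.08  0.97]
shift [-0.0007  0.001  -0.0006] rotvec [-0.   -0.18 -0.01]
```

View pics/s4.png

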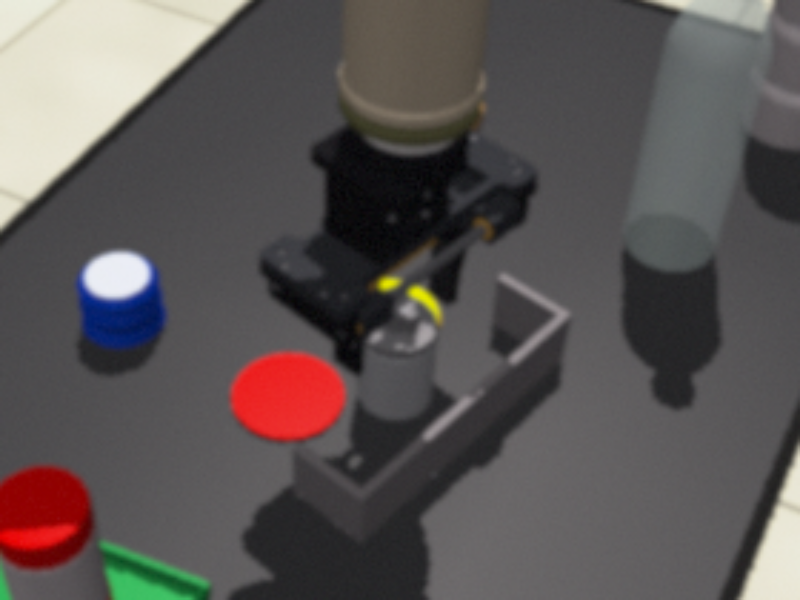

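```bash
python3 -c "
from h import *
s=r.read_state();Rm=R.from_quat(s['eef_rot']).as_matrix();e=np.array(s['ee_pos'])
p=r.camera('scene')
im=cv2.resize(p['image'][100:310,160:440,::-1],(800,600)).copy()
for d,c in [((0,0,0),(255,255,255)),((.0435,0,0),(0,255,0)),((-.0435,0,0),(0,255,0)),((0,-.07,0),(255,0,255)),((.0435,-.07,0),(255,255,0)),((-.0435,-.07,0),(255,255,0))]:
    rc=proj(p,e+Rm@np.array(d))[0]; q=((rc[1]-160)*800/280,(rc[0]-100)*600/210); cv2.circle(im,(int(q[0]),int(q[1])),6,c,2)
for P in [(.584,-.002,.095),(.584,-.002,0)]:
    rc=proj(p,P)[0]; q=((rc[1]-160)*800/280,(rc[0]-100)*600/210); cv2.circle(im,(int(q[0]),int(q[1])),6,(0,0,255),2)
cv2.imwrite('pics/s5.png',im)
p=r.camera('wrist');cv2.imwrite('pics/w3.png',p['image'][:,:,::-1])
print(p['hand_eye'].round(3))
"
```

```text
[[ 1.    -0.001  0.001 -0.001]
 [-0.001 -0.261  0.965 -0.192]
 [-0.    -0.965 -0.261  0.07 ]
 [ 0.     0.     0.     1.   ]]
```

View pics/s5.png

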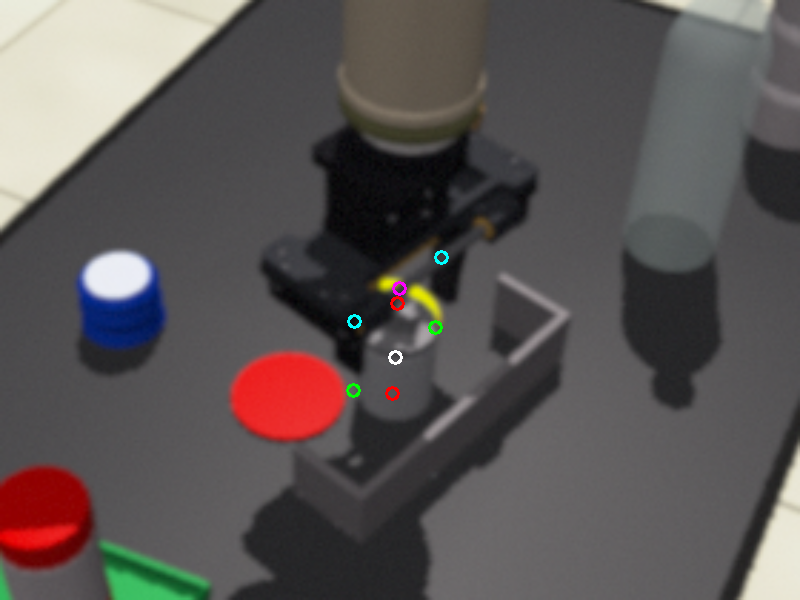

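View pics/w3.png

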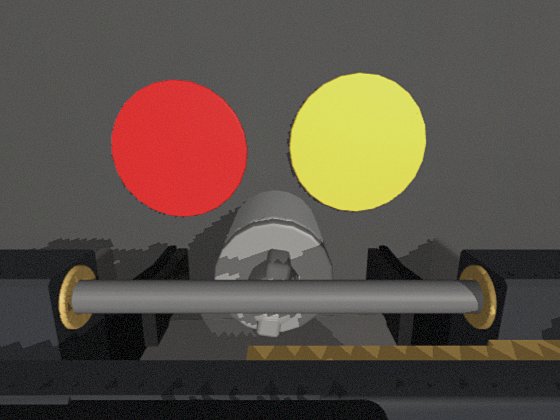

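>>> {"api": "arm_command", "payload": {"deltas": [0,0,0,0,0,0,0,0,0,0,0,0,0,0,0,0,0,0,0,0,0,0,0,0,0,0,0,0,0,0,0,0,0,0,0,0], "hand": 0, "grip_force": 20}}

```text
time: 24.3
ee_pos: [0.5836, -0.0011, 0.038]
eef_rot: [0.564, 0.426, -0.426, -0.564]
ft_force: [-0.4, -2.2, 2.1]
width: 0.0562
```

```bash
python3 d.py .465 .320 .12 74.1
```

```text
t 24.3 ee [ 0.5836 -0.0011  0.038 ] yaw 74.13 ydir [ 0. -0. -1.] F [-0.4 -2.2  2.1] w 0.0562 q [ 0.5   0.48 -0.71  1.71  0.35  1.08  0.97]
shift [ 0.2764 -0.0821  0.2019] rotvec [ 0.01  0.03 -0.02]
```

>>> {"api": "arm_command", "payload": {"deltas": [0,-0.012,0,0,0,0,0,-0.04,0,0,0,0,0,-0.075,0,0,0,0,0,-0.1,0,0,0,0,0,-0.11,0,0,0,0,0,-0.11,0,0,0,0]}}

```text
time: 25.05
ee_pos: [0.5837, -0.0007, 0.1481]
eef_rot: [0.564, 0.426, -0.426, -0.564]
ft_force: [-0.5, 0.0, -3.4]
width: 0.0552
```

>>> {"api": "arm_command", "payload": {"deltas": [0.015,0,0.011,0,0,0,0.05,0,0.037,0,0,0,0.09,0,0.066,0,0,0,0.13,0,0.095,0,0,0,0.17,0,0.124,0,0,0,0.21,0,0.153,0,0,0,0.25,0,0.183,0,0,0,0.27,0,0.197,0,0,0]}}

```text
time: 26.05
ee_pos: [0.4642, 0.3166, 0.1472]
eef_rot: [-0.563, -0.427, 0.428, 0.564]
ft_force: [0.5, -0.6, -2.4]
width: 0.0553
```

```bash
python3 d.py .465 .320 .052 74.1
```

```text
t 26.05 ee [0.4642 0.3166 0.1472] yaw 74.43 ydir [-0.002  0.001 -1.   ] F [ 0.5 -0.6 -2.4] w 0.0553 q [ 0.07  0.36 -0.91  1.65  0.29  1.27  0.41]
shift [ 0.0035  0.0952 -0.    ] rotvec [-0.11  0.33  0.  ]
```

>>> {"api": "arm_command", "payload": {"deltas": [0.002,0,0,0,0,0,0.002,0.03,0,0,0,0,0.002,0.06,0,0,0,0,0.002,0.08,0,0,0,0,0.002,0.086,0,0,0,0,0.002,0.088,0,0,0,0,0.002,0.088,0,0,0,0]}}

```text
time: 26.92
ee_pos: [0.4689, 0.315, 0.0607]
eef_rot: [0.564, 0.427, -0.426, -0.564]
ft_force: [0.1, -0.7, -3.2]
width: 0.0554
```

```bash
python3 d.py .465 .320 .05 74.1;python3 -c "
from h import *
p=r.camera('wrist');cv2.imwrite('pics/w4.png',p['image'][:,:,::-1])
p=r.camera('scene');cv2.imwrite('pics/s6.png',cv2.resize(p['image'][60:240,200:440,::-1],(800,600)))"
```

```text
t 26.93 ee [0.4689 0.315  0.0607] yaw 74.14 ydir [ 0.001  0.    -1.   ] F [ 0.1 -0.7 -3.2] w 0.0554 q [ 0.03  0.45 -0.86  1.74  0.38  1.12  0.35]
shift [0.0037 0.0107 0.0051] rotvec [0.05 0.04 0.04]
```

View pics/w4.png

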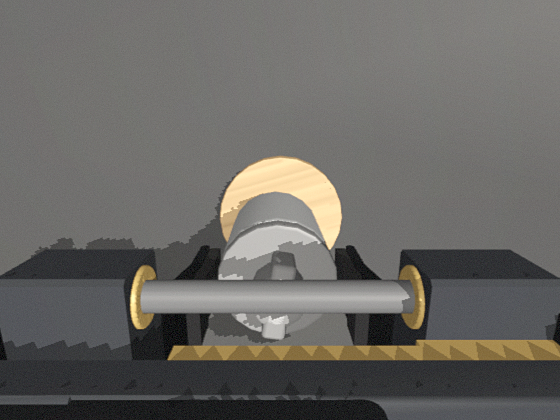

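View pics/s6.png

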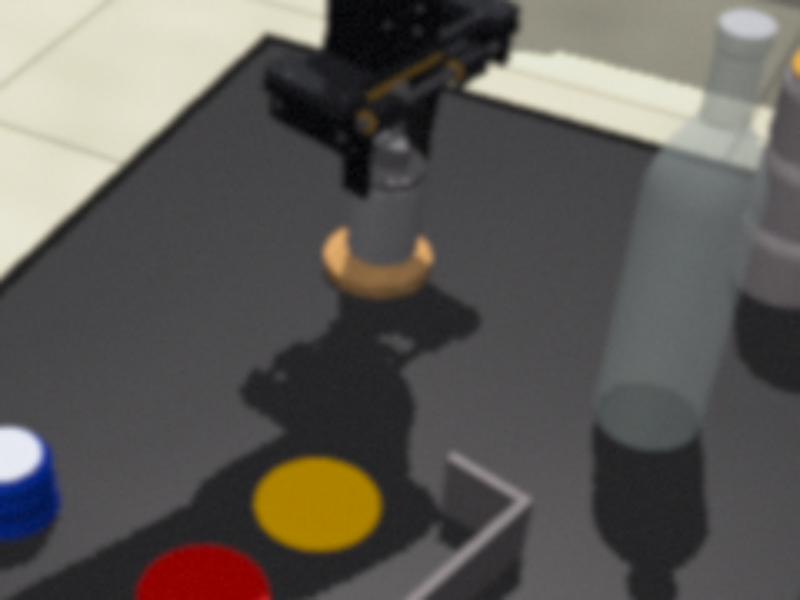

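>>> {"api": "arm_command", "payload": {"deltas": [0.002,0.003,0.002,0,0,0,0.003,0.006,0.004,0,0,0,0.003,0.008,0.004,0,0,0,0.003,0.009,0.004,0,0,0,0.003,0.01,0.004,0,0,0,0.003,0.01,0.004,0,0,0]}}

```text
time: 27.78
ee_pos: [0.4655, 0.3186, 0.05]
eef_rot: [0.564, 0.426, -0.426, -0.564]
ft_force: [0.2, -0.1, -0.5]
width: 0.0553
```

```bash
python3 d.py .465 .320 .05 74.1
```

```text
t 27.77 ee [0.4655 0.3186 0.05  ] yaw 74.13 ydir [ 0. -0. -1.] F [ 0.2 -0.1 -0.5] w 0.0553 q [ 0.02  0.46 -0.86  1.75  0.39  1.11  0.33]
shift [0.0012 0.     0.0009] rotvec [ 0.01  0.03 -0.  ]
```

>>> {"api": "arm_command", "payload": {"deltas": [0,0.001,0,0,0,0,0,0.001,0,0,0,0]}}

```text
time: 28.02
ee_pos: [0.4658, 0.3186, 0.0499]
eef_rot: [0.565, 0.426, -0.426, -0.564]
ft_force: [-3.3, -4.2, 9.3]
width: 0.0551
```

>>> {"api": "arm_command", "payload": {"deltas": [0,0,0,0,0,0,0,-0.001,0,0,0,0,0,-0.001,0,0,0,0,0,-0.001,0,0,0,0,0,-0.001,0,0,0,0], "hand": 1}}

```text
time: 28.65
ee_pos: [0.4654, 0.3187, 0.0499]
eef_rot: [0.564, 0.426, -0.426, -0.564]
ft_force: [-0.4, 0.4, 0.3]
width: 0.0864
```

>>> {"api": "arm_command", "payload": {"deltas": [0,-0.03,0,0,0,0,0,-0.07,0,0,0,0,0,-0.12,0,0,0,0,0,-0.17,0,0,0,0,0,-0.21,0,0,0,0,0,-0.21,0,0,0,0]}}

```text
time: 29.4
ee_pos: [0.4663, 0.3199, 0.263]
eef_rot: [0.564, 0.428, -0.425, -0.564]
ft_force: [-0.7, 0.8, 0.1]
width: 0.0871
```

```bash
python3 d.py .5 -.287 .26 74.1;python3 t.py jar_grey jar .012 .466 .319; python3 t.py tin_yellow tin .004 .383 -.297;python3 t.py tin_red tin .004 .5 -.287;python3 -c "
from h import *
p=r.camera('scene');cv2.imwrite('pics/s7.png',cv2.resize(p['image'][60:240,200:440,::-1],(800,600)))"
```

```text
t 29.4 ee [0.4663 0.3199 0.263 ] yaw 74.15 ydir [ 0.004  0.003 -1.   ] F [-0.7  0.8  0.1] w 0.0871 q [ 0.08  0.29 -0.93  1.48  0.23  1.49  0.44]
shift [-0.5746  0.0016 -0.1982] rotvec [0.2  0.05 0.21]
jar_grey top [0.4636 0.3076] 0.604
jar_grey scene [0.4639 0.3213] 0.052
tin_yellow top [ 0.3848 -0.3002] 0.031
tin_yellow scene [ 0.3826 -0.2983] 0.042
tin_red top [ 0.5012 -0.2855] 0.038
tin_red scene [ 0.4985 -0.2838] 0.029
```

View pics/s7.png

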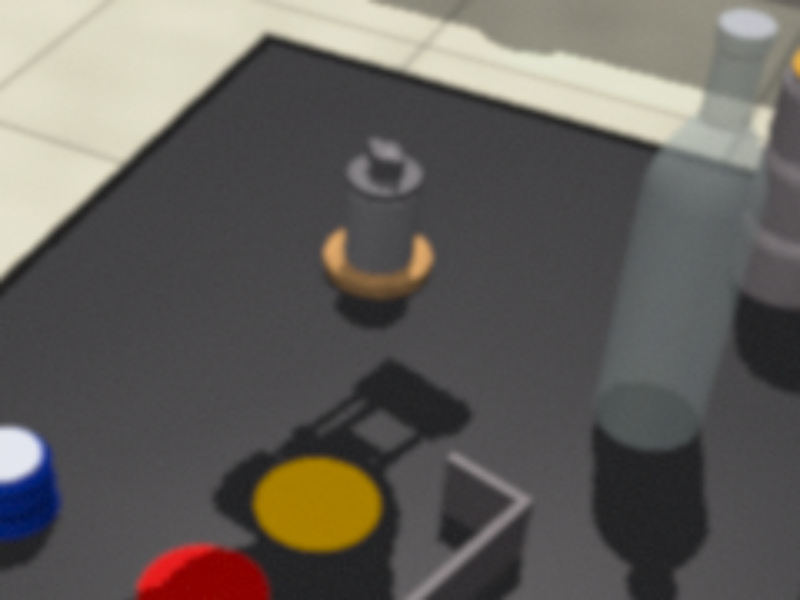

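>>> {"api": "arm_command", "payload": {"deltas": [-0.03,0,-0.01,0,0,0,-0.08,0,-0.028,0,0,0,-0.13,0,-0.045,0,0,0,-0.18,0,-0.062,0,0,0,-0.23,0,-0.079,0,0,0,-0.28,0,-0.097,0,0,0,-0.33,0,-0.114,0,0,0,-0.38,0,-0.131,0,0,0]}}

```text
time: 31.15
ee_pos: [0.4875, -0.0844, 0.2602]
eef_rot: [0.565, 0.426, -0.426, -0.564]
ft_force: [0.6, 0.1, 0.0]
width: 0.0873
```

```bash
python3 d.py .501 -.2865 .26 74.1
```

```text
t 31.15 ee [ 0.4875 -0.0844  0.2602] yaw 74.14 ydir [ 0.001 -0.001 -1.   ] F [0.6 0.1 0. ] w 0.0873 q [ 0.7   0.05 -0.64  1.66  0.03  1.44  1.35]
shift [-0.1907  0.0004 -0.0682] rotvec [ 0.05  0.04 -0.02]
```

>>> {"api": "arm_command", "payload": {"deltas": [-0.03,0,-0.011,0,0,0,-0.08,0,-0.029,0,0,0,-0.13,0,-0.046,0,0,0,-0.17,0,-0.061,0,0,0,-0.19,0,-0.068,0,0,0,-0.191,0,-0.068,0,0,0,-0.191,0,-0.068,0,0,0]}}

```text
time: 32.02
ee_pos: [0.5013, -0.2829, 0.2602]
eef_rot: [-0.564, -0.427, 0.427, 0.564]
ft_force: [0.2, 0.8, -0.4]
width: 0.0871
```

```bash
python3 d.py .501 -.2865 .088 74.1
```

```text
t 32.02 ee [ 0.5013 -0.2829  0.2602] yaw 74.28 ydir [ 0.  0. -1.] F [ 0.2  0.8 -0.4] w 0.0871 q [ 0.85  0.23 -0.5   1.47  0.11  1.47  1.65]
shift [-0.0036  0.1722 -0.0006] rotvec [0.02 0.18 0.03]
```

>>> {"api": "arm_command", "payload": {"deltas": [-0.003,0.05,0,0,0,0,-0.003,0.09,0,0,0,0,-0.003,0.13,0,0,0,0,-0.003,0.155,0,0,0,0,-0.003,0.172,0,0,0,0,-0.003,0.172,0,0,0,0]}}

```text
time: 32.78
ee_pos: [0.4998, -0.2867, 0.0875]
eef_rot: [-0.564, -0.427, 0.427, 0.564]
ft_force: [0.1, -0.6, 0.7]
width: 0.0867
```

>>> {"api": "arm_command", "payload": {"deltas": [0,0,0,0,0,0,0,0,0,0,0,0,0,0,0,0,0,0,0,0,0,0,0,0,0,0,0,0,0,0,0,0,0,0,0,0], "hand": 0, "grip_force": 25}}

```text
time: 33.52
ee_pos: [0.5004, -0.2877, 0.0883]
eef_rot: [0.564, 0.426, -0.426, -0.564]
ft_force: [0.4, 1.6, 4.6]
width: 0.0576
```

>>> {"api": "arm_command", "payload": {"deltas": [0,-0.015,0,0,0,0,0,-0.05,0,0,0,0,0,-0.085,0,0,0,0,0,-0.11,0,0,0,0,0,-0.11,0,0,0,0]}}

```text
time: 34.15
ee_pos: [0.5007, -0.2885, 0.2001]
eef_rot: [0.565, 0.426, -0.426, -0.563]
ft_force: [-0.1, 0.2, -3.1]
width: 0.0573
```

```bash
python3 d.py .517 -.045 .198 74.1
```

```text
t 34.15 ee [ 0.5007 -0.2885  0.2001] yaw 74.12 ydir [ 0.003 -0.002 -1.   ] F [-0.1  0.2 -3.1] w 0.0573 q [ 0.86  0.26 -0.49  1.56  0.13  1.35  1.64]
shift [0.2386 0.0016 0.0509] rotvec [ 0.19  0.02 -0.08]
```

>>> {"api": "arm_command", "payload": {"deltas": [0.018,0,0.004,0,0,0,0.058,0,0.013,0,0,0,0.1,0,0.022,0,0,0,0.142,0,0.031,0,0,0,0.184,0,0.04,0,0,0,0.22,0,0.047,0,0,0,0.238,0,0.051,0,0,0,0.239,0,0.051,0,0,0]}}

```text
time: 35.15
ee_pos: [0.5157, -0.0428, 0.1973]
eef_rot: [-0.563, -0.427, 0.427, 0.564]
ft_force: [-0.3, -0.7, -2.5]
width: 0.0575
```

>>> {"api": "arm_command", "payload": {"deltas": [0,0.03,0,0,0,0,0,0.06,0,0,0,0,0,0.08,0,0,0,0,0,0.09,0,0,0,0,0,0.095,0,0,0,0,0,0.095,0,0,0,0]}}

```text
time: 35.9
ee_pos: [0.5164, -0.0444, 0.1032]
eef_rot: [0.564, 0.426, -0.426, -0.564]
ft_force: [0.2, 1.2, -3.2]
width: 0.0574
```

```bash
python3 d.py .517 -.045 .089 74.1;python3 -c "
from h import *
p=r.camera('wrist');cv2.imwrite('pics/w5.png',p['image'][:,:,::-1])
p=r.camera('scene');cv2.imwrite('pics/s8.png',cv2.resize(p['image'][120:300,160:400,::-1],(800,600)))"
```

```text
t 35.9 ee [ 0.5164 -0.0444  0.1032] yaw 74.12 ydir [ 0. -0. -1.] F [ 0.2  1.2 -3.2] w 0.0574 q [ 0.59  0.23 -0.66  1.83  0.16  1.14  1.17]
shift [-0.0004  0.0142 -0.0007] rotvec [ 0.02  0.02 -0.01]
```

View pics/w5.png

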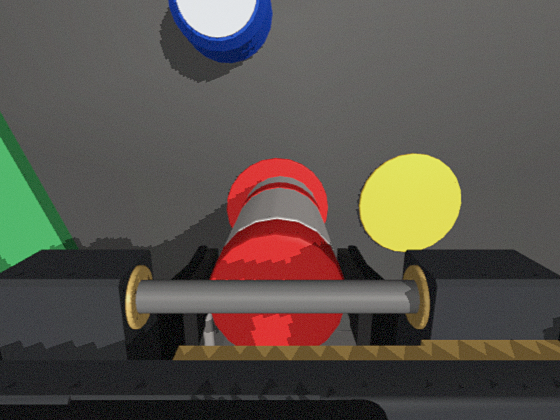

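View pics/s8.png

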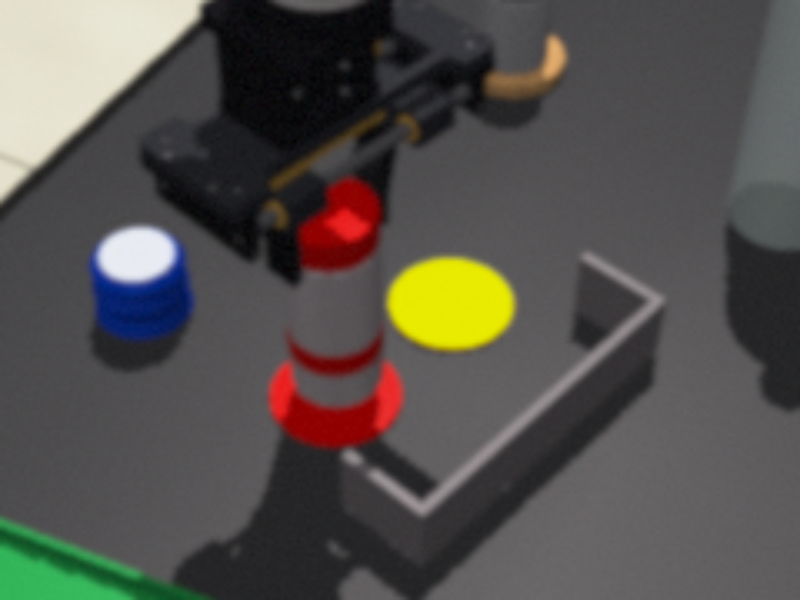

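Red tin hangs centred over the red pad (scene crop ~(337,395), wrist column 277). Lower.

>>> {"api": "arm_command", "payload": {"deltas": [0,0.007,0,0,0,0,0,0.011,0,0,0,0,0,0.013,0,0,0,0,0,0.014,0,0,0,0,0,0.014,0,0,0,0]}}

```text
time: 36.62
ee_pos: [0.5162, -0.044, 0.089]
eef_rot: [0.564, 0.426, -0.426, -0.564]
ft_force: [-0.4, -0.2, -2.0]
width: 0.0577
```

>>> {"api": "arm_command", "payload": {"deltas": [0,0.001,0,0,0,0,0,0.001,0,0,0,0]}}

```text
time: 36.88
ee_pos: [0.5166, -0.044, 0.0883]
eef_rot: [0.564, 0.426, -0.426, -0.564]
ft_force: [0.0, 0.1, 1.5]
width: 0.0575
```

>>> {"api": "arm_command", "payload": {"deltas": [0,0,0,0,0,0,0,0,0,0,0,0,0,0,0,0,0,0,0,0,0,0,0,0,0,0,0,0,0,0], "hand": 1}}

```text
time: 37.5
ee_pos: [0.5162, -0.044, 0.0879]
eef_rot: [0.564, 0.426, -0.426, -0.564]
ft_force: [-0.3, -0.1, -0.6]
width: 0.0867
```

>>> {"api": "arm_command", "payload": {"deltas": [0,-0.03,0,0,0,0,0,-0.08,0,0,0,0,0,-0.13,0,0,0,0,0,-0.17,0,0,0,0,0,-0.17,0,0,0,0]}}

```text
time: 38.12
ee_pos: [0.5177, -0.0439, 0.261]
eef_rot: [0.566, 0.428, -0.425, -0.563]
ft_force: [-0.8, 0.4, -0.3]
width: 0.0867
```

```bash
python3 d.py .3835 -.298 .26 74.1;python3 t.py tin_yellow tin .004 .383 -.297;python3 t.py tin_red tin .004 .517 -.044
```

```text
t 38.12 ee [ 0.5177 -0.0439  0.261 ] yaw 74.15 ydir [ 0.005 -0.001 -1.   ] F [-0.8  0.4 -0.3] w 0.0867 q [ 0.62  0.11 -0.67  1.6   0.07  1.44  1.24]
shift [-0.2811  0.0006  0.0597] rotvec [0.31 0.05 0.02]
tin_yellow top [ 0.3848 -0.3002] 0.051
tin_yellow scene [ 0.3823 -0.2985] 0.042
tin_red top [0.4019 0.0071] 2.612
tin_red scene [ 0.5153 -0.0388] 0.028
```

>>> {"api": "arm_command", "payload": {"deltas": [-0.03,0,0.006,0,0,0,-0.075,0,0.016,0,0,0,-0.125,0,0.027,0,0,0,-0.175,0,0.037,0,0,0,-0.225,0,0.048,0,0,0,-0.265,0,0.056,0,0,0,-0.281,0,0.059,0,0,0,-0.281,0,0.059,0,0,0]}}

```text
time: 39.52
ee_pos: [0.3825, -0.2983, 0.2576]
eef_rot: [-0.564, -0.426, 0.426, 0.565]
ft_force: [-0.1, 1.6, 0.4]
width: 0.087
```

>>> {"api": "arm_command", "payload": {"deltas": [0,0,0,0,0,0,0,0,0,0,0,0]}}

```text
time: 39.78
ee_pos: [0.3835, -0.297, 0.258]
eef_rot: [0.564, 0.427, -0.427, -0.564]
ft_force: [-0.5, -0.5, 0.2]
width: 0.0871
```

```bash
python3 d.py .3835 -.298 .088 74.1
```

```text
t 39.77 ee [ 0.3835 -0.297   0.258 ] yaw 74.27 ydir [ 0. -0. -1.] F [-0.5 -0.5  0.2] w 0.0871 q [ 0.96  0.01 -0.39  1.7   0.01  1.43  1.86]
shift [-0.001   0.17   -0.0003] rotvec [0.01 0.17 0.  ]
```

>>> {"api": "arm_command", "payload": {"deltas": [-0.001,0.05,0,0,0,0,-0.001,0.09,0,0,0,0,-0.001,0.13,0,0,0,0,-0.001,0.155,0,0,0,0,-0.001,0.17,0,0,0,0,-0.001,0.17,0,0,0,0]}}

```text
time: 40.52
ee_pos: [0.3824, -0.2986, 0.0876]
eef_rot: [-0.564, -0.426, 0.426, 0.564]
ft_force: [0.8, -0.1, 1.3]
width: 0.087
```

>>> {"api": "arm_command", "payload": {"deltas": [0,0,0,0,0,0,0,0,0,0,0,0,0,0,0,0,0,0,0,0,0,0,0,0,0,0,0,0,0,0,0,0,0,0,0,0], "hand": 0, "grip_force": 25}}

```text
time: 41.28
ee_pos: [0.3826, -0.2993, 0.0883]
eef_rot: [0.564, 0.426, -0.426, -0.564]
ft_force: [-0.4, 1.1, 4.5]
width: 0.0576
```

```bash
python3 d.py .545 .062 .26 74.1
```

```text
t 41.27 ee [ 0.3826 -0.2993  0.0883] yaw 74.15 ydir [ 0. -0. -1.] F [-0.4  1.1  4.5] w 0.0576 q [ 0.94  0.14 -0.4   1.93  0.06  1.08  1.81]
shift [ 0.3918 -0.1718 -0.0576] rotvec [ 0.03  0.05 -0.02]
```

>>> {"api": "arm_command", "payload": {"deltas": [0,-0.015,0,0,0,0,0,-0.055,0,0,0,0,0,-0.1,0,0,0,0,0,-0.145,0,0,0,0,0,-0.18,0,0,0,0,0,-0.19,0,0,0,0,0,-0.19,0,0,0,0]}}

```text
time: 42.15
ee_pos: [0.3823, -0.299, 0.2776]
eef_rot: [-0.564, -0.426, 0.426, 0.564]
ft_force: [0.9, 0.3, -3.3]
width: 0.0575
```

>>> {"api": "arm_command", "payload": {"deltas": [0.018,0,-0.003,0,0,0,0.06,0,-0.009,0,0,0,0.105,0,-0.015,0,0,0,0.15,0,-0.022,0,0,0,0.2,0,-0.029,0,0,0,0.25,0,-0.037,0,0,0,0.3,0,-0.044,0,0,0,0.34,0,-0.05,0,0,0]}}

```text
time: 43.15
ee_pos: [0.523, 0.0178, 0.2767]
eef_rot: [-0.563, -0.427, 0.427, 0.564]
ft_force: [0.3, -0.1, -2.2]
width: 0.0573
```

```bash
python3 d.py .545 .062 .26 74.1
```

```text
t 43.15 ee [0.523  0.0178 0.2767] yaw 74.28 ydir [-0.002  0.001 -1.   ] F [ 0.3 -0.1 -2.2] w 0.0573 q [ 0.56  0.14 -0.75  1.56  0.09  1.49  1.11]
shift [ 0.0485  0.0167 -0.0092] rotvec [-0.11  0.18  0.01]
```

>>> {"api": "arm_command", "payload": {"deltas": [0.03,0,-0.006,0,0,0,0.047,0,-0.009,0,0,0,0.048,0,-0.009,0,0,0,0.048,0.04,-0.009,0,0,0,0.048,0.09,-0.009,0,0,0,0.048,0.14,-0.009,0,0,0,0.048,0.168,-0.009,0,0,0,0.048,0.172,-0.009,0,0,0]}}

```text
time: 44.15
ee_pos: [0.5432, 0.0571, 0.1039]
eef_rot: [-0.564, -0.425, 0.427, 0.565]
ft_force: [-0.2, 0.2, -2.0]
width: 0.0577
```

```bash
python3 d.py .545 .062 .089 74.1;python3 -c "
from h import *
p=r.camera('wrist');cv2.imwrite('pics/w6.png',p['image'][:,:,::-1])
p=r.camera('scene');cv2.imwrite('pics/s9.png',cv2.resize(p['image'][120:300,160:400,::-1],(800,600)))"
```

```text
t 44.15 ee [0.5432 0.0571 0.1039] yaw 74.11 ydir [-0.004 -0.    -1.   ] F [-0.2  0.2 -2. ] w 0.0577 q [ 0.45  0.32 -0.75  1.75  0.24  1.17  0.93]
shift [ 0.0052  0.0148 -0.0005] rotvec [-0.22  0.01 -0.09]
```

View pics/w6.png

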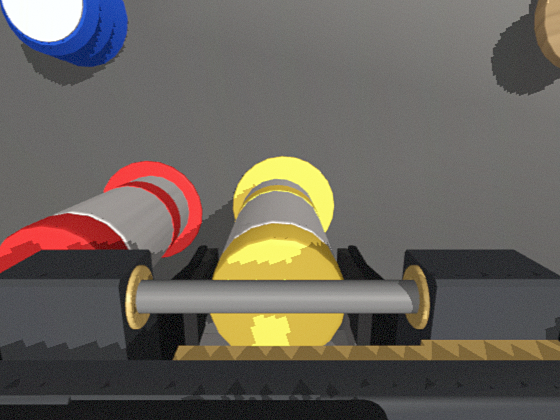

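View pics/s9.png

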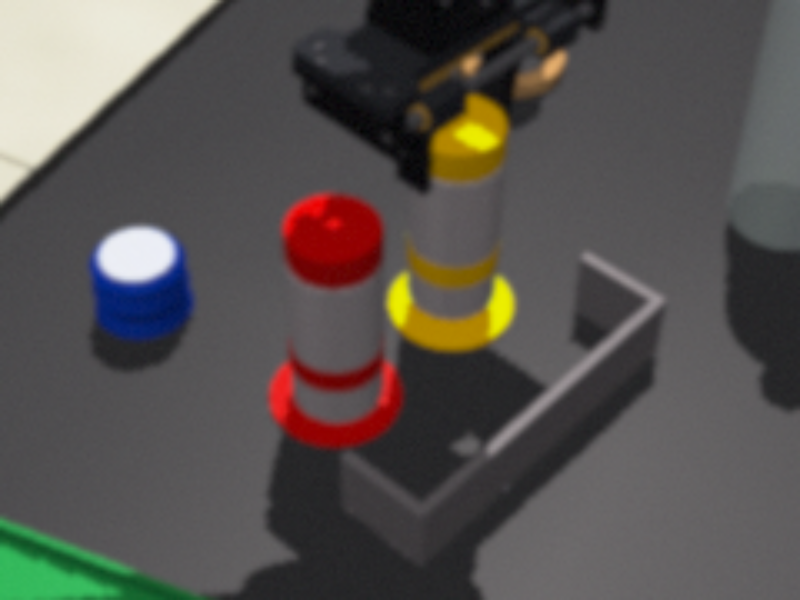

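>>> {"api": "arm_command", "payload": {"deltas": [0.003,0.004,0,0,0,0,0.004,0.009,0,0,0,0,0.004,0.012,0,0,0,0,0.004,0.013,0,0,0,0,0.004,0.013,0,0,0,0]}}

```text
time: 44.88
ee_pos: [0.5463, 0.0617, 0.0929]
eef_rot: [0.564, 0.426, -0.426, -0.564]
ft_force: [0.3, -0.2, -2.6]
width: 0.0575
```

```bash
python3 d.py .545 .062 .088 74.1
```

```text
t 44.88 ee [0.5463 0.0617 0.0929] yaw 74.14 ydir [-0. -0. -1.] F [ 0.3 -0.2 -2.6] w 0.0575 q [ 0.44  0.34 -0.75  1.75  0.25  1.15  0.91]
shift [-0.0001  0.0049  0.0013] rotvec [ 0.    0.04 -0.  ]
```

>>> {"api": "arm_command", "payload": {"deltas": [0,0.003,0.001,0,0,0,0,0.004,0.001,0,0,0,0,0.005,0.001,0,0,0,0,0.005,0.001,0,0,0]}}

```text
time: 45.38
ee_pos: [0.5456, 0.062, 0.0884]
eef_rot: [0.564, 0.426, -0.426, -0.564]
ft_force: [-2.4, 0.9, 3.1]
width: 0.0576
```

>>> {"api": "arm_command", "payload": {"deltas": [0,0,0,0,0,0,0,0,0,0,0,0,0,0,0,0,0,0,0,0,0,0,0,0,0,0,0,0,0,0], "hand": 1}}

```text
time: 46.0
ee_pos: [0.5453, 0.062, 0.0879]
eef_rot: [0.564, 0.426, -0.426, -0.564]
ft_force: [-0.7, 0.3, 0.6]
width: 0.0865
```

>>> {"api": "arm_command", "payload": {"deltas": [0,-0.03,0,0,0,0,0,-0.08,0,0,0,0,0,-0.13,0,0,0,0,0,-0.17,0,0,0,0,0,-0.18,0,0,0,0,0,-0.18,0.02,0,0,0,0,-0.18,0.06,0,0,0,0,-0.18,0.1,0,0,0]}}

```text
time: 47.0
ee_pos: [0.4477, 0.0897, 0.2669]
eef_rot: [-0.564, -0.426, 0.427, 0.565]
ft_force: [-0.5, -0.9, 0.5]
width: 0.0865
```

>>> {"api": "arm_command", "payload": {"deltas": [0,0,0,0,0,0,0,0,0,0,0,0]}}

```text
time: 47.25
ee_pos: [0.4493, 0.0888, 0.2676]
eef_rot: [0.565, 0.426, -0.426, -0.564]
ft_force: [-0.3, -0.7, 0.8]
width: 0.0872
```

```bash
python3 d.py ;for a in "tin_yellow tin .004 .546 .062" "tin_red tin .004 .517 -.044" "pad_red pad 0 .517 -.044" "pad_yellow pad 0 .545 .062" "jar_grey jar .012 .466 .319" "stand stand 0 .465 .319"; do python3 t.py $a; done;python3 -c "
from h import *
p=r.camera('scene');cv2.imwrite('pics/s10.png',p['image'][:,:,::-1])
p=r.camera('top');cv2.imwrite('pics/t10.png',p['image'][:,:,::-1])"
```

```text
t 47.25 ee [0.4493 0.0888 0.2676] yaw 74.1 ydir [-0.    -0.001 -1.   ] F [-0.3 -0.7  0.8] w 0.0872 q [ 0.55 -0.04 -0.8   1.72 -0.03  1.45  1.04]
tin_yellow top [0.5491 0.0567] 0.748
tin_yellow scene [0.5457 0.0642] 0.041
tin_red top [ 0.5174 -0.0416] 0.039
tin_red scene [ 0.5153 -0.0388] 0.029
pad_red top [ 0.517  -0.0449] 2.822
pad_red scene [ 0.5163 -0.0433] 1.472
pad_yellow top [ 1.3007 -0.8099] 1.0
pad_yellow scene [0.5436 0.063 ] 1.419
jar_grey top [0.4657 0.3221] 0.921
jar_grey scene [0.4637 0.3221] 0.054
stand top [0.4644 0.3207] 12.102
stand scene [0.4629 0.3246] 1.554
```

View pics/s10.png

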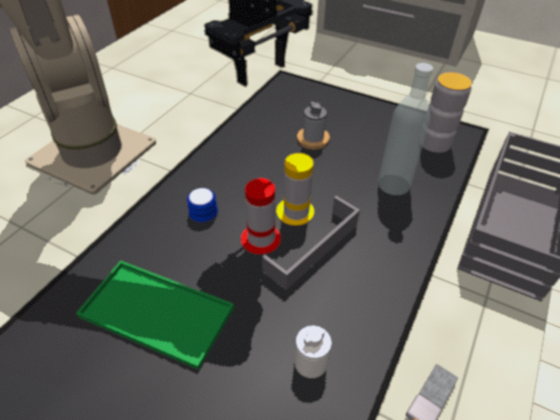

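View pics/t10.png

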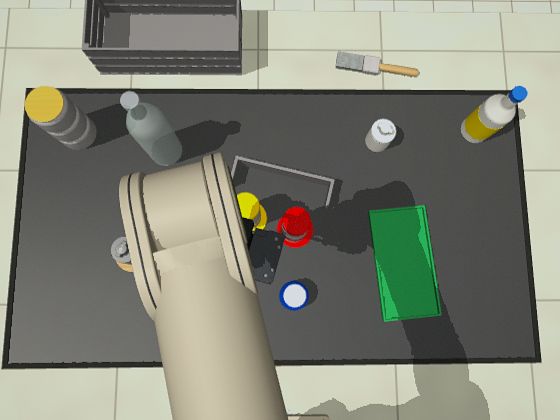

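```bash
python3 -c "
from bench import r
print(r.close_job())"
```

```text
the job is handed in; nothing more can be done
None
```

The job is done in the order asked and handed in at about 48 s on the robot's clock. I stood the red and then the yellow tin in the tray and moved the grey jar to the wooden stand. Then I put the red tin back on the red pad and the yellow tin back on the yellow pad.

**Last checks:** the final scene picture shows both tins upright on their own pads and the jar upright on the stand. The bottle, can and white jar look undisturbed, and the open gripper is clear of everything. The tins came out at most about 5 mm off their pad centres in the fits (the red one up to 4.5 mm in the scene view) and the jar about 3 mm off the stand centre. The room to spare is about 13 mm on the pads and 14 mm on the stand.

**Checks that failed or disagreed:**
- **Blocked view:** the arm hid part of the top view at the end, so the final top-camera fits of the yellow tin, jar, stand and yellow pad were unusable.
- **Weak pad and stand fits:** the final red pad fits (both views) and the scene fits of the yellow pad and stand were poor too, because the objects on top cover them. I compared against their earlier, uncovered positions instead.
- **Camera offset:** the scene and top cameras differed by about 2–4 mm throughout.

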